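# Clear the clay offcut down the scrap chute

### The job

On the raised wooden ledge of the sorting stand are a teapot lid, a small cup and a plain rectangular offcut, all of the same brown fired clay. Push the offcut, without picking it up, off the ledge's edge so that it drops into the metal scrap chute below and lies there at rest. Leave the lid and the cup where they are.

Things in the scene. Friction and masses are not known exactly. Their poses are not given: they have to be found in the camera images.
- stand: Fixed wooden ledge with a metal chute below its drop edge. Origin: on the table, under the middle of that edge. x points off the ledge over the chute, y along the edge, z up. Flat top 150 mm high, x -140 to 0 mm, y -170 to 170 mm; on it only the three clay pieces, 110 mm apart in a row along y in any order, centres about 45 mm back from the edge. Nothing of the chute is higher than the ledge.
- chute_tray (a point): Middle of the chute's flat tray, on its floor 12 mm above the table, 160 mm along the stand's x from the drop edge. Open on top, 340 mm wide, walls 4 mm. Its floor slopes from 110 mm height under the drop edge to 12 mm at 110 mm out, then is flat to an end wall 210 mm out. Side walls are 118 mm high beside the slope; the tray's walls 60 mm.
- offcut: Loose rectangular block of brown fired clay, about 145 g, 40 mm (its x) by 60 mm (its y) by 30 mm high, on the ledge with its long side along the drop edge to within about 12 degrees. Origin at its centre, 15 mm above the ledge. It slides on the ledge under a few newtons.
- cup: Small open round cup of brown fired clay, 62 mm across, 45 mm high, without a handle, upright on the ledge; to be left alone. Origin at the centre of its underside, z axis up.
- lid: Round teapot lid of brown fired clay, 64 mm across, 34 mm high to the top of its knob, on the ledge; to be left alone. Origin at the centre of its underside, z axis up.
Things that resemble listed ones, but are neither listed nor needed, are in the scene too. Leave any purple or red look-alike of the offcut alone.

How it is judged (in metres and radians):
At the end, for the whole second after the job is handed in: The offcut lies at rest inside the chute or its tray: its centre past the drop edge, within the chute's walls and under 135 mm height (slower than 20 mm/s). The cup and the lid are each within 20 mm of where they stood (x of offcut in the frame of stand between 0 and 0.21 m and y of offcut in the frame of stand between -0.166 and 0.166 m and z of offcut in the frame of stand below 0.135 m and linear speed of offcut below 0.02 m/s and distance of each of cup, lid from where it was at the start of the episode below 0.02 m); the robot touches nothing.
It fails at once if the offcut is picked up (its centre more than 45 mm above the ledge) (z of offcut in the frame of stand above 0.195 m).
It fails at once if the cup is shifted by more than 20 mm (distance of cup from where it was at the start of the episode above 0.02 m).
It fails at once if the lid is shifted by more than 20 mm (distance of lid from where it was at the start of the episode above 0.02 m).
It also fails if it takes over 32 s, if anything falls off the work surface, if the arm or the gripper's body presses on something with over 40 N, if the wrist force passes 120 N, or if a joint passes its speed limit or range.

### The arm

A 6-joint arm with a two-finger parallel gripper is mounted at the origin on the work surface. World frame = base frame: x ahead of the robot, y to its left, z up, the work surface at z = 0. Lengths are in m, angles in degrees, forces in N, time in s.
With the tool pointing down it reaches from about 0.325 to 0.925 m from the base axis. Payload 3.1 kg.
Tool frame: the origin (TCP) lies midway between the tips of the shut fingers; the grasp point (between the pads) lies 19 mm behind it (bot.grasp_offset is the distance from the TCP to the grasp point, in m); z points along the fingers, y is the line along which they close (so a half turn about z gives the same grasp; the last joint's range is limited). The gripper opens to 85 mm and grips with 20 to 120 N. Pads are 22 mm wide; open, the fingers measure 114 mm over their backs; the gripper's body (76 mm by 85 mm) begins 54 mm behind the grasp point. The pads swing forward as they close: fully open they stand 13 mm farther back than shut.
Start: joints at [-81.601, 12.427, 92.441, -0, 75.132, -6.429], TCP at [0.16, -0.604, 0.231] pointing down, gripper open.
Joint ranges: [-157.48, 157.48], [-44.54, 120.13], [17.64, 146.25], [-64.5, 244.5], [7.68, 150.69], [-147.95, 147.95]. Speed limits (degrees/s): [159.86, 159.86, 180, 180, 180, 180].

### API

Orientations are given as a 3x3 rotation matrix whose columns are the frame's x, y, z axes.
In Python, from workcell import bot gives the robot as it stands.
- The arm moves only by the shell command python3 -m jog 'ROWS'. ROWS is JSON, a list of rows, each a list of 7 numbers: the opening, from 0 (shut) to 1 (fully open), then the shift along the tool's x, y, z in m, then the turn, a rotation vector about the tool's x, y, z in rad. A call has 1 to 12 rows; each row is the pose to reach, as a shift and turn from the pose commanded when the call began, along the tool's axes at that moment; what a row does not reach only later rows make up. A row lasts 1/12 s, in which the tool goes at most 41.7 mm and 7.16 degrees, less where a joint would pass 70% of its speed; a pose out of reach is approached as far as the arm can. A call with a gripper value outside its range is refused whole. The fingers move at their own pace and stop on an object; the grip force is fixed at half the most. Time passes only in rows, so rows that repeat a pose let the fingers close. It gives the time, the measured TCP pose, the force, the opening and the grip force at its end, in the units of the state.
- bot.get_state(): the state, without advancing time (a new reading comes with each control period).
- bot.capture(name): name is "scene" or "top" or "wrist"; returns a dict with "frame" (480x640x3 uint8, blue, green, red), "fovy" (degrees; the focal length in pixels is half the picture's height over the tangent of half this angle, whatever the lens; pixels are square), "cx", "cy" (the principal point, pixels), "cam_to_world" (4x4, takes a point from camera to world coordinates). Camera axes: x right, y up, looking along -z (the intrinsics and any distortion apply to the point x, -y, -z); pixel columns grow to the right and rows downward; lengths in m; the calibration is good to about 2 mm. A picture is of the moment at which its call begins. There is no depth.
- bot.sign_off(): hands the job in; it is judged then, once.
The state is a dict: "time_s": time; "q": joint angles; "qvel": joint speeds; "tau": joint torques, N m; "eef_pos": TCP position; "orientation": TCP orientation; "wrist_force": force on the tool from outside, world axes, zero at the start; "torque": the same for the moment, N m; "finger_gap": finger opening in m; "gripper_force": force on a finger pad.
Only numpy, scipy, OpenCV 4.12 (cv2) and the standard library are available. Lean on these libraries where they do the work, as an engineer would, in place of code of your own. Each camera call takes 0.05 s, during which the arm holds its last target. There are 200 camera calls.

## Working session

There is one attempt and no reset: what is moved stays moved. The work goes in short steps, Python scripts to look and compute and a shell command to move; the robot and the scene stay as the last step left them, time stands still between calls to the robot, and variables do not carry over. Pictures are saved under pics/ and viewed, at most 10 in all, crops included, and the job is handed in when it is done.

```bash
mkdir -p pics
python3 - <<'E'
from workcell import bot
import cv2,numpy as np,pickle
d={}
for n in("scene","top"):
    c=bot.capture(n);d[n]=c;cv2.imwrite(f"pics/{n}0.png",c["frame"])
    print(n,{k:np.round(v,3).tolist() if not isinstance(v,(str,dict)) else v for k,v in c.items() if k!="frame"})
pickle.dump(d,open("c.pkl","wb"))
s=bot.get_state();print(s["time_s"],s["eef_pos"],np.round(s["orientation"],3))
E
```

```text
scene {'fovy': 42.312, 'cx': 312.364, 'cy': 243.518, 'cam_to_world': [[-0.989, -0.1, 0.111, 0.661], [0.149, -0.622, 0.769, 0.733], [-0.008, 0.776, 0.63, 0.72], [0.0, 0.0, 0.0, 1.0]]}
top {'fovy': 46.66, 'cx': 316.82, 'cy': 242.575, 'cam_to_world': [[0.018, 0.983, -0.184, 0.415], [-0.999, 0.023, 0.025, 0.04], [0.029, 0.184, 0.983, 0.97], [0.0, 0.0, 0.0, 1.0]]}
0.1 [ 0.15986549 -0.60342861  0.23006965] [[ 0.967  0.256 -0.   ]
 [ 0.256 -0.967  0.002]
 [ 0.    -0.002 -1.   ]]
```

View pics/top0.png

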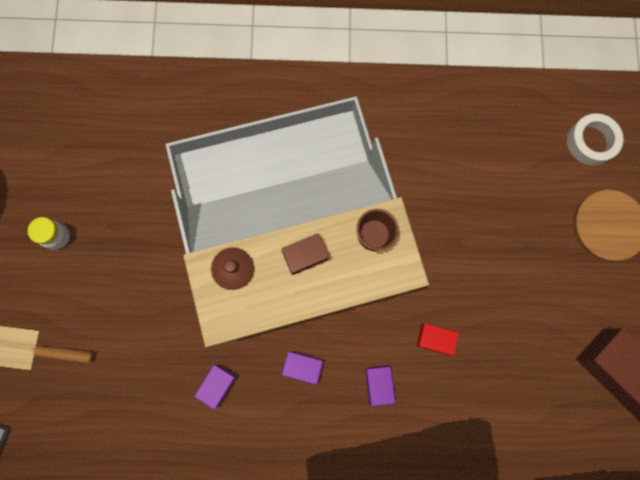

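View pics/scene0.png

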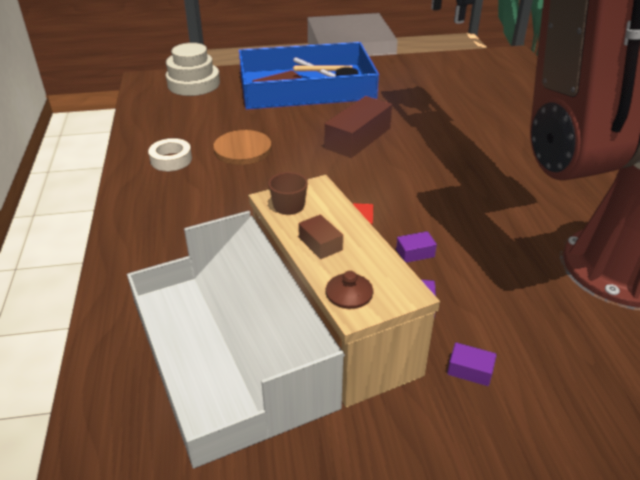

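Top view, candidates: brown block on the ledge (305,253); purple blocks (215,386), (303,367), (380,385); red block (439,339); large brown brick off the stand (615,370). The lid is at (232,268) and the cup at (377,231). I choose (305,253), between the lid and the cup, and will check it in a crop.

```bash
cat > h.py <<'E'
import numpy as np
def ray(c,u,v,z):
    f=240/np.tan(np.radians(c["fovy"]/2));M=np.array(c["cam_to_world"])
    d=M[:3,:3]@np.array([(u-c["cx"])/f,-(v-c["cy"])/f,-1]);o=M[:3,3]
    return o+d*(z-o[2])/d[2]
E
python3 - <<'E'
import pickle,cv2,numpy as np
from h import ray
d=pickle.load(open("c.pkl","rb"));c=d["top"]
cv2.imwrite("pics/crop.png",cv2.resize(c["frame"][185:355,175:440],None,fx=3,fy=3,interpolation=cv2.INTER_CUBIC))
for p in [(185,254),(402,200),(427,285),(206,345)]: print(p,ray(c,*p,.15).round(4))
E
```

```text
(185, 254) [0.5467 0.2146 0.15  ]
(402, 200) [ 0.6379 -0.1098  0.15  ]
(427, 285) [ 0.5083 -0.1459  0.15  ]
(206, 345) [0.4145 0.1763 0.15  ]
```

View pics/crop.png

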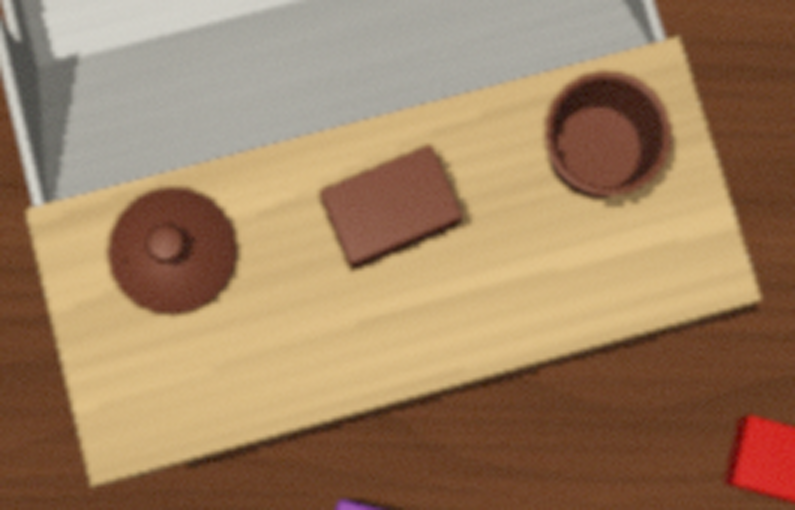

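Run:
```python
import pickle,numpy as np
from h import ray
from workcell import bot
c=pickle.load(open("c.pkl","rb"))["top"]
P=np.array([ray(c,*p,.15)[:2] for p in [(185,254),(402,200),(427,285),(206,345)]])
o=(P[0]+P[1])/2; yv=(P[0]-P[1])+(P[3]-P[2]); yv/=np.linalg.norm(yv); xv=np.array([yv[1],-yv[0]])
R=np.c_[xv,yv]; print("stand",o,np.degrees(np.arctan2(xv[1],xv[0])),((P-o)@R).round(4))
K=np.array([ray(c,u/3+175,v/3+185,.18)[:2] for u,v in [(322,190),(430,147),(464,215),(353,261)]])
k=(K-o)@R; print("offcut",k.round(4),k.mean(0))
for n,(u,v,z) in dict(lid=(172,250,.16),cup=(608,135,.195)).items(): print(n,((ray(c,u/3+175,v/3+185,z)[:2]-o)@R).round(4))
s=bot.get_state();T=s["orientation"];p=s["eef_pos"]
for x,y,z in [(-.11,0,.26),(-.11,0,.166)]:
    # aim y at offcut centre
    w=np.r_[o+R@[x,k.mean(0)[1]],z]; print(w,"tool shift",(T.T@(w-p)).round(4))
# rotation: tool y along stand -y or +y ; tool z down
for sg in(1,-1):
    Y=np.r_[sg*yv,0];Z=np.array([0,0,-1.]);G=np.c_[np.cross(Y,Z),Y,Z]
    import cv2;print("turn",cv2.Rodrigues(T.T@G)[0].ravel())
print(s["q"])
```

```text
stand [0.5922914  0.05236164] 15.956402664335114 [[ 0.0008  0.1685]
 [-0.0008 -0.1685]
 [-0.1353 -0.1675]
 [-0.1368  0.168 ]]
offcut [[-0.0327  0.0272]
 [-0.0254 -0.0285]
 [-0.0617 -0.0357]
 [-0.0698  0.0213]] [-0.04741856 -0.00391563]
lid [-0.0395  0.1049]
cup [-0.044  -0.1108]
[0.487606   0.01835724 0.26      ] tool shift [ 0.476  -0.5173 -0.0287]
[0.487606   0.01835724 0.166     ] tool shift [ 0.4759 -0.5171  0.0653]
turn [-4.40610509e-04  3.43761516e-03  3.12190025e+00]
turn [-0.00220219 -0.00028226 -0.01969049]
[-8.16003554e+01  1.24727625e+01  9.25221004e+01  7.15070957e-04
  7.51323413e+01 -6.42876017e+00]
```

```bash
python3 -m jog '[[0.3,0.04,-0.04,-0.03,0,0,0],[0.3,0.4,-0.435,-0.03,0,0,-0.02],[0.3,0.4,-0.435,-0.03,0,0,-0.02],[0.3,0.4,-0.435,-0.03,0,0,-0.02],[0.3,0.4,-0.435,-0.03,0,0,-0.02],[0.3,0.4,-0.435,-0.03,0,0,-0.02],[0.3,0.4,-0.435,-0.03,0,0,-0.02],[0.3,0.4,-0.435,-0.03,0,0,-0.02],[0.3,0.4,-0.435,-0.03,0,0,-0.02],[0.3,0.4,-0.435,-0.03,0,0,-0.02],[0.3,0.4,-0.435,-0.03,0,0,-0.02],[0.3,0.4,-0.435,-0.03,0,0,-0.02]]'
cat > rel.py <<'E'
import numpy as np,sys
from workcell import bot
s=bot.get_state();T=s["orientation"];p=s["eef_pos"];a=np.radians(15.956);R=np.array([[np.cos(a),-np.sin(a)],[np.sin(a),np.cos(a)]]);o=np.array([.5923,.0524])
print("t",s["time_s"],"stand",(R.T@(p[:2]-o)).round(4),p[2],"toolx angle",np.degrees(np.arctan2(T[1,0],T[0,0])))
for x,y,z in [(-.11,-.004,.26),(-.11,-.004,.166)]: print((T.T@(np.r_[o+R@[x,y],z]-p)).round(4))
E
python3 rel.py
```

```text
time_s: 1.1
eef_pos: [0.391, -0.1642, 0.2593]
orientation: [[0.961, 0.275, 0.0], [0.275, -0.961, -0.0], [0.0, 0.0, -1.0]]
wrist_force: [0.5, -0.4, 0.7]
finger_gap: 0.0256
gripper_force: 0.0
t 1.1 stand [-0.2531 -0.1529] 0.25927525300202336 toolx angle 15.95110367916276
[ 0.1431 -0.149  -0.0007]
[ 0.1431 -0.149   0.0933]
```

```bash
python3 -m jog '[[0.3,0.14,-0.149,0,0,0,0],[0.3,0.14,-0.149,0,0,0,0],[0.3,0.14,-0.149,0,0,0,0],[0.3,0.14,-0.149,0,0,0,0],[0.3,0.14,-0.149,0,0,0,0],[0.3,0.14,-0.149,0,0,0,0],[0.3,0.14,-0.149,0.04,0,0,0],[0.3,0.14,-0.149,0.04,0,0,0]]'; python3 rel.py
python3 - <<'E'
from workcell import bot
import cv2
cv2.imwrite("pics/scene1.png",bot.capture("scene")["frame"][140:380,180:500].repeat(2,0).repeat(2,1))
E
```

```text
time_s: 1.77
eef_pos: [0.4796, 0.0167, 0.2128]
orientation: [[0.961, 0.277, -0.013], [0.277, -0.961, 0.001], [-0.012, -0.005, -1.0]]
wrist_force: [-2.5, -0.5, -3.1]
finger_gap: 0.0257
gripper_force: 0.0
t 1.7667 stand [-0.1182 -0.0034] 0.2127934701224313 toolx angle 16.0959156510131
[ 0.0077  0.0004 -0.0473]
[0.0088 0.0009 0.0467]
```

View pics/scene1.png

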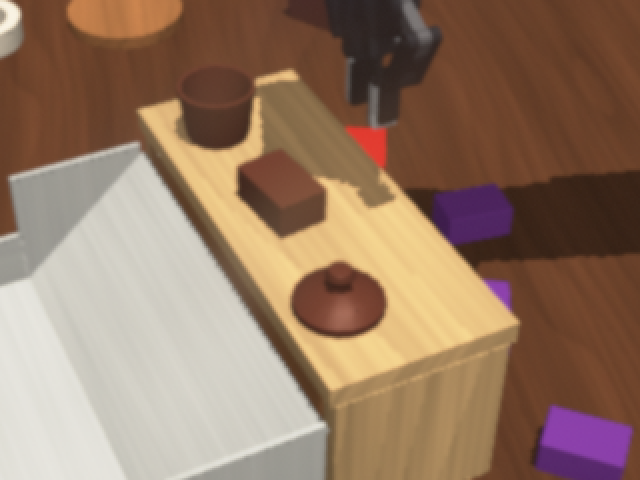

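The fingers stand behind the offcut, at crop (380,110). The offcut at (282,192) is clear between cup (217,105) and lid (339,300). Descending next.

```bash
python3 -m jog '[[0.3,0,0,0,0,0,0],[0.3,0,0,0.02,0,0,0],[0.3,0,0,0.035,0,0,0],[0.3,0,0,0.045,0,0,0],[0.3,0,0,0.051,0,0,0],[0.3,0,0,0.051,0,0,0],[0.3,0,0,0.051,0,0,0],[0.3,0,0,0.051,0,0,0]]'; python3 rel.py
```

```text
time_s: 2.48
eef_pos: [0.4854, 0.0152, 0.1698]
orientation: [[0.961, 0.275, 0.002], [0.275, -0.961, -0.0], [0.002, 0.001, -1.0]]
wrist_force: [0.4, 0.7, 0.0]
finger_gap: 0.0259
gripper_force: 0.0
t 2.4833 stand [-0.113  -0.0064] 0.16976872979256172 toolx angle 15.958075011740863
[ 0.0032 -0.0023 -0.0902]
[ 0.003  -0.0024  0.0038]
```

```bash
python3 -m jog '[[0.3,0,-0.002,0.009,0,0,0],[0.3,0.015,-0.002,0.009,0,0,0],[0.3,0.022,-0.002,0.009,0,0,0],[0.3,0.028,-0.002,0.009,0,0,0],[0.3,0.033,-0.002,0.009,0,0,0],[0.3,0.038,-0.002,0.009,0,0,0],[0.3,0.043,-0.002,0.009,0,0,0],[0.3,0.048,-0.002,0.009,0,0,0],[0.3,0.053,-0.002,0.009,0,0,0],[0.3,0.058,-0.002,0.009,0,0,0],[0.3,0.063,-0.002,0.009,0,0,0],[0.3,0.063,-0.002,0.009,0,0,0]]'; python3 rel.py
python3 - <<'E'
from workcell import bot
import cv2
cv2.imwrite("pics/scene2.png",bot.capture("scene")["frame"][140:380,180:500].repeat(2,0).repeat(2,1))
E
```

```text
time_s: 3.48
eef_pos: [0.5457, 0.0349, 0.1597]
orientation: [[0.961, 0.275, 0.001], [0.275, -0.961, 0.0], [0.001, 0.0, -1.0]]
wrist_force: [0.3, 0.3, -0.7]
finger_gap: 0.0257
gripper_force: 0.0
t 3.4833 stand [-0.0496 -0.004 ] 0.1596571407880339 toolx angle 15.979645914307124
[-0.0602  0.     -0.1004]
[-0.0603 -0.     -0.0064]
```

View pics/scene2.png

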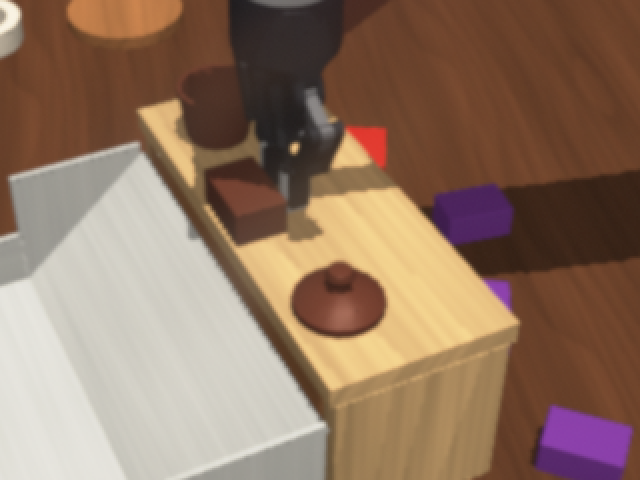

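The offcut (247,200) has slid square toward the edge. The cup (215,105) and lid (339,300) haven't moved. Next is the rest of the push, then back off.

```bash
python3 -m jog '[[0.3,0.006,0,0,0,0,0],[0.3,0.012,0,0,0,0,0],[0.3,0.018,0,0,0,0,0],[0.3,0.024,0,0,0,0,0],[0.3,0.03,0,0,0,0,0],[0.3,0.036,0,0,0,0,0],[0.3,0.042,0,0,0,0,0],[0.3,0.046,0,0,0,0,0],[0.3,0.046,0,0,0,0,0],[0.3,0.03,0,0,0,0,0],[0.3,0.01,0,-0.01,0,0,0],[0.3,-0.02,0,-0.05,0,0,0]]'; python3 -m jog '[[0.3,-0.04,0,-0.08,0,0,0],[0.3,-0.08,0,-0.08,0,0,0],[0.3,-0.08,0,-0.08,0,0,0],[0.3,-0.08,0,-0.08,0,0,0],[0.3,-0.08,0,-0.08,0,0,0]]'
python3 - <<'E'
from workcell import bot
import cv2
cv2.imwrite("pics/scene3.png",bot.capture("scene")["frame"])
E
```

```text
time_s: 4.53
eef_pos: [0.5256, 0.0308, 0.1973]
orientation: [[0.961, 0.276, -0.012], [0.276, -0.961, 0.001], [-0.011, -0.004, -1.0]]
wrist_force: [-0.7, -0.9, 0.7]
finger_gap: 0.0257
gripper_force: 0.0
time_s: 4.95
eef_pos: [0.4534, 0.0083, 0.2848]
orientation: [[0.962, 0.274, 0.005], [0.274, -0.962, -0.001], [0.005, 0.002, -1.0]]
wrist_force: [0.0, 0.3, 0.0]
finger_gap: 0.0259
gripper_force: 0.0
```

View pics/scene3.png

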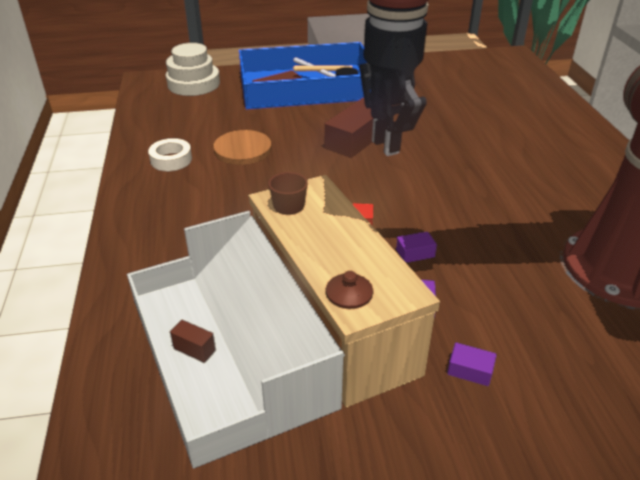

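The offcut lies in the tray at (193,341). The cup (288,194) and lid (349,290) are unmoved, and the gripper is clear. I'll wait a moment so it settles, compare frames to check it's at rest, then hand in.

```bash
python3 -m jog '[[0.3,0,0,0,0,0,0],[0.3,0,0,0,0,0,0],[0.3,0,0,0,0,0,0],[0.3,0,0,0,0,0,0],[0.3,0,0,0,0,0,0],[0.3,0,0,0,0,0,0],[0.3,0,0,0,0,0,0],[0.3,0,0,0,0,0,0]]'
python3 - <<'E'
from workcell import bot
import cv2
a=cv2.imread("pics/scene3.png");b=bot.capture("scene")["frame"]
d=cv2.blur(cv2.absdiff(a,b),(5,5)).max(2)
print("tray diff",d[310:370,160:230].max(),"cup",d[170:220,265:312].max(),"lid",d[265:310,320:378].max())
if d[310:370,160:230].max()<15: print(bot.sign_off())
E
```

```text
time_s: 5.67
eef_pos: [0.4532, 0.0086, 0.2828]
orientation: [[0.961, 0.275, -0.0], [0.275, -0.961, 0.0], [-0.0, -0.0, -1.0]]
wrist_force: [-0.5, -0.6, 1.1]
finger_gap: 0.0255
gripper_force: 0.0
tray diff 1 cup 1 lid 1
the job is handed in; nothing more can be done
None
```

The offcut was pushed off the ledge and lies at rest in the chute tray, the cup and lid show no movement in the camera images, and the job was handed in at about 5.7 s; no verdict was returned.

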